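# Push a finished box down its rack lane, clear of the rails

## Robot

A 6-joint arm with a two-finger parallel gripper is mounted at the origin on the work surface. World frame = base frame: x ahead of the robot, y to its left, z up, the work surface at z = 0. Lengths are in m, angles in rad, forces in N, time in s.
With the tool pointing down it reaches from about 0.275 to 0.875 m from the base axis. Payload 12.5 kg.
Tool frame: the origin (TCP) lies at the very end of the fingers, on their centre line; the grasp point (between the pads) lies 19 mm behind it; z points along the fingers, y is the line along which they close (so a half turn about z gives the same grasp; the last joint's range is limited). The gripper opens to 85 mm and grips with 20 to 120 N. Pads are 22 mm wide; open, the fingers measure 114 mm over their backs; the gripper's body (76 mm by 85 mm) begins 54 mm behind the grasp point. The pads swing forward as they close: fully open they stand 13 mm farther back than shut.
Start: joints at [-0.085, 0.351, 1.652, -0, 1.139, -0.085], TCP at [0.55, 0, 0.231] pointing down, gripper open.
Joint ranges: [-2.75, 2.75], [-0.79, 2.1], [0.01, 2.65], [-1.57, 4.71], [0.07, 3.14], [-2.87, 2.87]. Speed limits (rad/s): [2.22, 2.22, 2.79, 3.14, 3.14, 3.14].

## Interface

Orientations are given as a 3x3 rotation matrix whose columns are the frame's x, y, z axes.
In Python, from bench import manip gives the robot as it stands. Calls block until the motion is done:
- manip.move_ptp(position, orientation): joint-space move of the TCP to a pose.
- manip.move_l(position, attitude=None, max_speed=0.15): straight line of the TCP; attitude=None keeps the orientation; max_speed is the mean speed in m/s.
- manip.move_j(angles): joint-space move.
- manip.set_gripper(opening, effort=None): opening from 0.0 (shut) to 1.0 (fully open); effort is the grip in N (None keeps the last); returns when the fingers have stopped.
- manip.dwell(seconds).
- manip.inverse_kinematics(position, orientation): joint angles nearest the present ones, or None.
- manip.grab_frame(name): name is "scene" or "side" or "wrist"; returns (picture, depth): 420x560x3 uint8, red, green, blue; 420x560 float32, m along the optical axis (not along the pixel's ray), 0 where there is no reading.
- manip.get_calibration(name): a dict with "camera_matrix" (3x3 intrinsics, pixels), "R" (3x3) and "t" (3): a world point X has camera coordinates R X + t. Camera axes: x right, y down, z forward; pixel columns grow to the right and rows downward; lengths in m; the calibration is good to about 2 mm. A picture is of the moment at which its call begins: read the wrist's pose just before it. get_calibration takes no time and is no camera call; for the wrist camera it gives the pose at the moment of the call.
A pose or a line that the arm cannot do raises manip.Unreachable and nothing moves.
- manip.sign_off(): hands the job in; it is judged then, once.
Trained networks look in the newest picture that a camera, given by its name, has taken for a name from the list of things; names that differ only in an ending like _2 or _b are one class to them, and where a whole thing is asked for, a point or a joint stands for the part that bears it (a point fixed in the world has none). Each returns a list of dicts, best first, with "confidence" (0 to 1); they miss things now and then, are a little off and sometimes report something else, mostly with a low value. They report only what shows in the picture. A call takes as long as a camera call. They do not tell look-alikes from the thing itself.
- manip.look_for(camera, name): "at" ([x, y, z] in m, in world coordinates, good to about 4 mm: the middle of the surface that is visible of it).
Readings, each from a call of its own:
- manip.current_time(): time.
- manip.current_qpos(): joint angles.
- manip.current_joint_vel(): joint speeds.
- manip.current_joint_torque(): joint torques, N m.
- manip.current_ee_pos(): TCP position.
- manip.current_tcp_rot(): TCP orientation.
- manip.current_force(): force on the tool from outside, world axes, zero at the start.
- manip.current_ft_torque(): the same for the moment, N m.
- manip.current_grip_width(): opening from 0.0 (shut) to 1.0 (fully open).
- manip.current_grip_force(): force on a finger pad.
Only numpy, scipy, OpenCV 4.12 (cv2) and the standard library are available. Lean on these libraries where they do the work, as an engineer would, in place of code of your own. Each camera call takes 0.05 s, during which the arm holds its last target. There are 200 camera calls.

## Task

Push the lacquered wooden box that stands on the open part of the staging board down the empty lane until it rests squarely against the rubber-faced stop at the lane's end, without the box or the robot touching either metal guide rail, which would scratch the finish. Push it gently with the fingers only, flat on the board all the way: do not lift, carry or tip it, and leave the box already parked in the other lane, its rails, the tin, the brush and the cork block alone.

Things in the scene. Friction and masses are not known exactly. Their poses are not given: they have to be found in the camera images.
- box: loose lacquered dark-wood box with lid, 100 (its x) x 90 (its y) x 60 mm high, about 0.4 kg; origin at the centre of its underside, z up. It stands on the open part of the board before the empty lane's mouth, x axis within about 0.3 rad of the lane's x, centre up to 25 mm off the lane's middle line; it goes in as it stands, x lengthwise. It slides with plain friction and stays where left
- box_center (a point): the centre of the loose box, 30 mm above its underside
- lane: the empty lane: two straight upright aluminium rails on the board, 200 mm long, 4 mm thick, 22 mm high above the board, 112 mm between inner faces (11 mm to spare each side of a centred box). Origin on the lane's middle line at board-top level; x runs from mouth (x = 5 mm) to stop (x = 205 mm), y across, z up. x points roughly to the robot's left (world +y)
- lane_mouth (a point): on the lane's middle line at board-top level, at the entry ends of the rails
- lane_end (a point): on the lane's middle line at board-top level, at the rubber face of the stop; a box fully home has its centre 50 mm before this point
- lane_full: the other lane, equal to the first and beside it (136 mm from middle line to middle line, on either side), taken up by the parked box. Same axes as the empty lane.
- stop: fixed wooden stop bar, 290 mm long, 35 mm high, 27 mm thick, with a rubber face towards the lanes, across the ends of both lanes. Origin at board-top level in the middle of the rubber face, x the way a box is pushed, against it.
- deck: the fixed plywood staging board, 500 mm by 300 mm, its top 18 mm above the bench. Origin at bench level; x along the lanes, board from x = -260 mm to 240 mm, y = -150 to 150 mm; white glide strips let in flush along each lane; no rails on the part with x under 5 mm.
- parked: a second box, equal to the first, already parked against the stop in the other lane; origin at the centre of its underside. Leave it alone.
- wax: steel tin, 68 mm across, 50 mm high, on the bench beside the board on the robot's side; origin at the centre of its underside. Leave it alone.
- brush: hand brush, 190 mm long, 42 mm wide, 20 mm high, lying on the bench behind the stop; origin near its middle, underside. Leave it alone.
- block: cork sanding block, 95 x 55 x 35 mm, on the bench beside the board on the robot's side; origin at the centre of its underside. Leave it alone.
There are look-alikes about, which are no part of the job. What is shaped like the box but blue, purple or red is not meant.

How it is judged:
By the outcome, as a careful person would: the job done as asked, in the order asked, and still so for the second after the job is handed in, with the robot touching nothing.
It also fails if it takes over 67 s, if anything falls off the work surface, if the arm or the gripper's body presses on something with over 40 N, if the wrist force passes 120 N, or if a joint passes its speed limit or range.

## Working session

There is one attempt and no reset: what is moved stays moved. The work goes in short steps, each a Python script; the robot and the scene stay as the last script left them, time stands still between calls to the robot, and variables do not carry over. Pictures are saved under pics/ and viewed, at most 10 in all, crops included, and the job is handed in when it is done.

```bash
mkdir -p pics; python3 - <<'E'
from bench import manip
import cv2,numpy as np
for c in ["scene","side"]:
    p,d=manip.grab_frame(c); cv2.imwrite(f"pics/{c}0.png",p[:,:,::-1]); np.savez(f"{c}0.npz",p=p,d=d,**manip.get_calibration(c))
    for n in ["box","lane","lane_mouth","lane_end","lane_full","stop","deck","parked","wax","block"]:
        print(c,n,[(np.round(r["at"],3).tolist(),round(r["confidence"],2)) for r in manip.look_for(c,n)][:4])
print(manip.current_time())
E
```

```text
scene box [([0.546, -0.092, 0.077], 0.59), ([0.52, -0.335, 0.06], 0.57), ([0.333, -0.309, 0.058], 0.57)]
scene lane [([0.596, 0.152, 0.028], 0.74)]
scene lane_mouth [([0.601, 0.148, 0.029], 0.64)]
scene lane_end [([0.602, 0.149, 0.026], 0.84)]
scene lane_full [([0.738, 0.137, 0.019], 0.74)]
scene stop [([0.57, 0.265, 0.049], 0.63)]
scene deck [([0.644, -0.051, 0.018], 0.97), ([0.6, 0.147, 0.025], 0.66)]
scene parked [([0.678, 0.172, 0.079], 0.78), ([0.545, -0.09, 0.075], 0.18)]
scene wax [([0.406, 0.197, 0.035], 0.62)]
scene block [([0.561, 0.339, 0.017], 0.21)]
side box [([0.31, -0.272, 0.058], 0.85), ([0.492, -0.287, 0.05], 0.73), ([0.524, -0.045, 0.07], 0.66)]
side lane [([0.488, 0.166, 0.035], 0.61)]
side lane_mouth [([0.48, 0.164, 0.034], 0.67)]
side lane_end [([0.482, 0.164, 0.029], 0.86)]
side lane_full []
side stop [([0.589, 0.287, 0.047], 0.68)]
side deck [([0.578, 0.065, 0.012], 0.89)]
side parked [([0.66, 0.223, 0.082], 0.71)]
side wax [([0.389, 0.226, 0.049], 0.81), ([0.522, -0.043, 0.072], 0.15)]
side block [([0.412, 0.113, 0.037], 0.8)]
1.1
```

View pics/scene0.png

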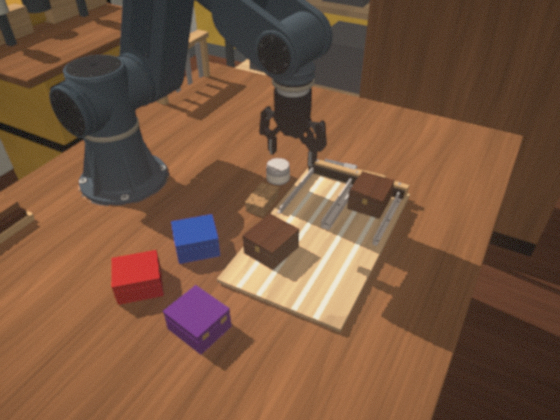

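View pics/side0.png

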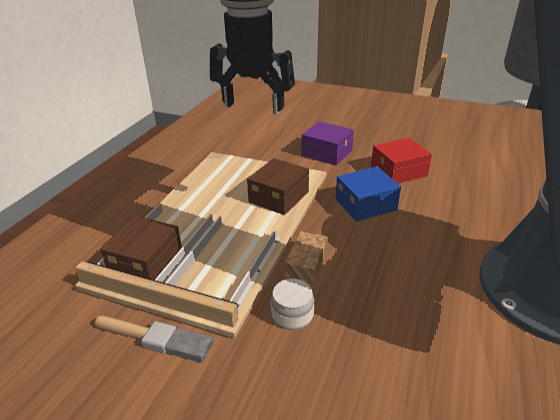

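The loose box is the dark-wood one on the board, at scene (272,242) and side (278,186). The dark one at scene (371,193) sits between rails, so it is the parked box. Blue (196,238), red (137,277) and purple (198,318) are the excluded look-alikes. The empty lane is the one on the robot's side. Next I'll take a close look from above, which also confirms the box.

```bash
python3 - <<'E'
from bench import manip
import cv2,numpy as np
R=manip.current_tcp_rot(); print(R.round(2).tolist())
ims=[]
for i,p in enumerate([[0.52,-0.08,0.36],[0.52,0.12,0.36]]):
    manip.move_ptp(p,R); manip.dwell(0.2)
    c=manip.get_calibration("wrist"); im,d=manip.grab_frame("wrist"); ims.append(im)
    np.savez(f"w{i}.npz",p=im,d=d,**c); print((-c["R"].T@c["t"]).round(3), c["R"].round(2).tolist(), c["camera_matrix"][0].round(1))
    for n in ["box","box_center","lane_mouth","lane_end","stop"]:
        print(i,n,[(np.round(r["at"],3).tolist(),round(r["confidence"],2)) for r in manip.look_for("wrist",n)][:3])
    cv2.imwrite(f"pics/w{i}.png",im[:,:,::-1])
cv2.imwrite("pics/w01.png",cv2.resize(np.vstack(ims),(400*1,600))[:,:,::-1]) 
print(manip.current_time())
E
```

```text
[[0.0, 1.0, 0.0], [1.0, -0.0, 0.0], [0.0, 0.0, -1.0]]
[ 0.52  -0.003  0.501] [[1.0, 0.0, -0.0], [0.0, -0.96, 0.3], [-0.0, -0.3, -0.96]] [327.    0.  272.6]
0 box [([0.534, -0.066, 0.077], 0.94), ([0.328, -0.266, 0.053], 0.9), ([0.506, -0.305, 0.062], 0.82)]
0 box_center [([0.364, -0.128, 0.062], 0.9), ([0.507, -0.305, 0.058], 0.82), ([0.326, -0.268, 0.056], 0.8)]
0 lane_mouth [([0.489, 0.09, 0.022], 0.61)]
0 lane_end [([0.486, 0.088, 0.024], 0.85)]
0 stop []
[0.52  0.195 0.502] [[1.0, -0.0, 0.0], [-0.0, -0.95, 0.3], [0.0, -0.3, -0.95]] [327.    0.  272.6]
1 box [([0.359, -0.264, 0.019], 0.83), ([0.537, -0.055, 0.076], 0.82), ([0.384, -0.118, 0.053], 0.61)]
1 box_center [([0.357, -0.262, 0.021], 0.9), ([0.534, -0.056, 0.077], 0.88), ([0.388, -0.123, 0.062], 0.8)]
1 lane_mouth [([0.597, 0.166, 0.024], 0.8)]
1 lane_end [([0.595, 0.168, 0.028], 0.89)]
1 stop [([0.601, 0.275, 0.055], 0.79), ([0.666, 0.208, 0.078], 0.22)]
3.5833
```

View pics/w0.png

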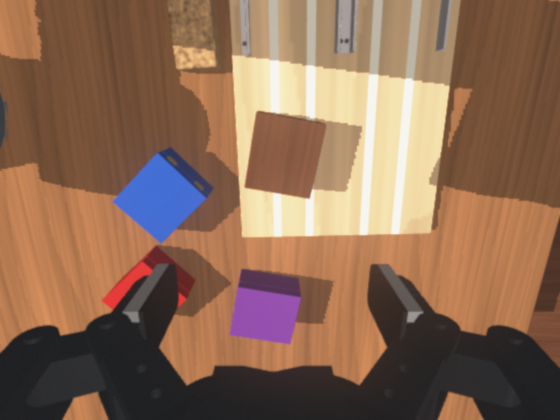

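View pics/w1.png

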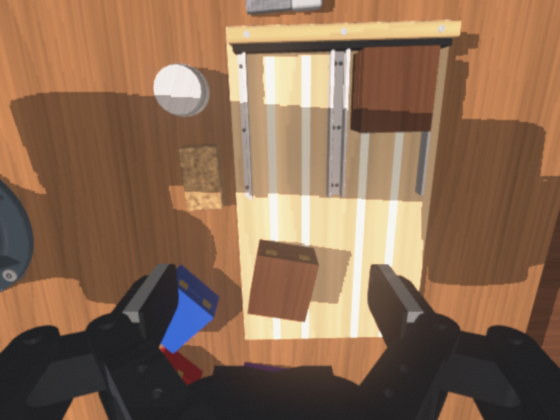

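The box's top corners in w0 are about (258,112), (326,123), (310,198) and (246,187), and it is plain dark wood on the board, so it is the one meant. In w1 the empty lane lies between the rails at u≈245 and u≈333, from the mouth at v≈195 to the stop at v≈50. Now I'll get the geometry from depth.

```bash
cat > h.py <<'E'
import numpy as np,cv2
def cloud(f):
    K=f["camera_matrix"];d=f["d"];v,u=np.indices(d.shape)
    P=np.stack([(u-K[0,2])/K[0,0]*d,(v-K[1,2])/K[1,1]*d,d],-1)
    W=(P-f["t"])@f["R"]; W[d<=0]=np.nan; return W
def boxrect(f,xr=(.44,.60),yr=(-.22,.3)):
    W=cloud(f); m=(abs(W[...,2]-.078)<.008)&(W[...,0]>xr[0])&(W[...,0]<xr[1])&(W[...,1]>yr[0])&(W[...,1]<yr[1])
    n,l,s,_=cv2.connectedComponentsWithStats(m.astype(np.uint8)); k=1+np.argmax(s[1:,4])
    Q=W[l==k][:,:2].astype(np.float32); r=cv2.minAreaRect(Q*1000)
    a=np.deg2rad(r[2]); a=(a+np.pi/4)%(np.pi/2)-np.pi/4   # yaw rel. world axes
    return np.array(r[0])/1000,a,r[1],W[l==k][:,2].mean()
E
python3 - <<'E'
from h import *
for i in (0,1): print(boxrect(np.load(f"w{i}.npz")))
W=cloud(np.load("w1.npz")).reshape(-1,3)
z=W[:,2]; b=W[(abs(z-.018)<.006)&(W[:,0]>.3)]
print("board z",np.median(W[(abs(W[:,0]-.58)<.02)&(abs(W[:,1])<.04)][:,2]))
# rails: top points
for y0 in np.arange(0.06,0.29,0.02):
    s=W[(abs(W[:,1]-y0)<.01)&(z>.033)&(z<.047)&(W[:,0]>.42)&(W[:,0]<.75)]
    h,e=np.histogram(s[:,0],np.arange(.42,.75,.005)); print(round(y0,2),[(round(e[k],3),int(h[k])) for k in np.nonzero(h>4)[0]])
s=W[(z>.045)&(z<.06)&(W[:,0]>.48)&(W[:,0]<.58)&(W[:,1]>.2)]
for x0 in (.49,.51,.53,.55,.57): q=s[abs(s[:,0]-x0)<.01][:,1]; print("stop",x0,np.percentile(q,[1,50,99]).round(4))
E
```

```text
(array([ 0.53398566, -0.06820653]), np.float64(-0.1752996492772665), (100.31311798095703, 90.2047348022461), np.float64(0.07782465225025176))
(array([ 0.53399915, -0.06776797]), np.float64(-0.1763852868956377), (101.18077087402344, 90.29714965820312), np.float64(0.077522579164769))
board z 0.01833430792945897
0.06 [(np.float64(0.42), 42), (np.float64(0.425), 42), (np.float64(0.43), 45), (np.float64(0.435), 40), (np.float64(0.44), 37), (np.float64(0.485), 19), (np.float64(0.6), 12), (np.float64(0.62), 13), (np.float64(0.735), 10)]
0.08 [(np.float64(0.42), 39), (np.float64(0.425), 42), (np.float64(0.43), 45), (np.float64(0.435), 41), (np.float64(0.44), 25), (np.float64(0.485), 40), (np.float64(0.6), 43), (np.float64(0.62), 51), (np.float64(0.735), 54), (np.float64(0.74), 8)]
0.1 [(np.float64(0.42), 45), (np.float64(0.425), 50), (np.float64(0.43), 43), (np.float64(0.435), 46), (np.float64(0.44), 14), (np.float64(0.485), 42), (np.float64(0.6), 45), (np.float64(0.62), 45), (np.float64(0.735), 63), (np.float64(0.74), 6)]
0.12 [(np.float64(0.42), 46), (np.float64(0.425), 49), (np.float64(0.
[... 2998 characters left out ...]
), (np.float64(0.635), 8), (np.float64(0.64), 9), (np.float64(0.645), 9), (np.float64(0.65), 8), (np.float64(0.655), 9), (np.float64(0.66), 11), (np.float64(0.665), 13), (np.float64(0.67), 12), (np.float64(0.675), 10), (np.float64(0.68), 13), (np.float64(0.685), 11), (np.float64(0.69), 12), (np.float64(0.695), 11), (np.float64(0.7), 11), (np.float64(0.705), 16), (np.float64(0.71), 15), (np.float64(0.715), 15), (np.float64(0.72), 16), (np.float64(0.725), 15), (np.float64(0.73), 16), (np.float64(0.735), 16), (np.float64(0.74), 15)]
stop 0.49 [0.2605 0.2745 0.2856]
stop 0.51 [0.2607 0.2755 0.2869]
stop 0.53 [0.2606 0.2755 0.2867]
stop 0.55 [0.2617 0.2764 0.2879]
stop 0.57 [0.2621 0.2765 0.2877]
```

```bash
cat >> h.py <<'E'
def lane_fit():
    W=cloud(np.load("w1.npz")).reshape(-1,3); z=W[:,2]; out=[]
    for lo,hi in ((.476,.495),(.592,.608)):
        s=W[(z>.034)&(z<.046)&(W[:,0]>lo)&(W[:,0]<hi)&(W[:,1]>.04)&(W[:,1]<.245)]
        k,c=np.polyfit(s[:,1],s[:,0],1)
        for _ in range(2):
            r=s[:,0]-k*s[:,1]-c; g=abs(r-np.median(r))<.004; k,c=np.polyfit(s[g,1],s[g,0],1)
        out.append((k,c,s[:,1].min(),s[:,1].max()))
    return out
E
python3 - <<'E'
from h import *
L=lane_fit(); print(L)
k=np.mean([a[0] for a in L]);c=np.mean([a[1] for a in L]); print("mid at y=-.07,.06,.26:",[k*y+c for y in(-.07,.06,.26)])
W=cloud(np.load("w0.npz")).reshape(-1,3)
s=W[(W[:,2]>.03)&(W[:,2]<.075)&(W[:,0]>.35)&(W[:,0]<.462)&(W[:,1]>-.2)&(W[:,1]<0)]
i=np.argsort(-s[:,0]);print("blue max x",s[i[[0,20,60]]])
E
```

```text
[(np.float64(-0.02386064087878065), np.float64(0.48929687238635566), np.float64(0.05955890491464692), np.float64(0.24483617830563448)), (np.float64(-0.024746187788770125), np.float64(0.6048152136059953), np.float64(0.06400138822715486), np.float64(0.24470667808088342))]
mid at y=-.07,.06,.26: [np.float64(0.5487572819995398), np.float64(0.5455978381361489), np.float64(0.5407371552693939)]
blue max x [[ 0.42602117 -0.12822839  0.05160825]
 [ 0.42367193 -0.12576787  0.03868829]
 [ 0.4203461  -0.13046167  0.05931371]]
```

```bash
cat >> h.py <<'E'
K,C=-.0243,.54706
u=np.array([K,1])/np.hypot(K,1); v=np.array([u[1],-u[0]])   # along lane; across (+x world)
O=np.array([C+K*.055,.055])                                  # lane origin
def w(s,q,z): return [*(O+s*u+q*v),z]
def lane(p): d=np.asarray(p)[:2]-O; return d@u,d@v
def rot(x): x=np.array([*x,0]); z=np.array([0,0,-1.]); return np.column_stack([x,np.cross(z,x),z])
def look(m,tag=None):
    c=m.get_calibration("wrist"); im,d=m.grab_frame("wrist"); f=dict(p=im,d=d,**c)
    if tag: cv2.imwrite(f"pics/{tag}.png",im[:,:,::-1])
    p,a,sz,z=boxrect(f); return np.round([*lane(p),a-np.arctan2(-K,1),z],4),np.round(sz,1)
E
python3 - <<'E'
from h import *
from bench import manip as m
s0,q0=lane([.534,-.068]); print(s0,q0)
R=rot(v); s=s0-.010
m.set_gripper(0.5,20)
m.move_ptp(w(s,-.092,.15),R)
m.move_l(w(s,-.092,.043),max_speed=.12)
F0=m.current_force()
m.move_l(w(s,-.059,.043),max_speed=.03)
print(m.current_force()-F0, m.current_ee_pos())
m.move_l(w(s,-.075,.043),max_speed=.1)
m.move_l(w(s,-.075,.15),max_speed=.2)
m.move_ptp(w(s0-.02,0.0,.36),rot(u)); m.dwell(.2)
print(look(m,"a1"),m.current_time())
E
```

```text
-0.12267890396235767 -0.014708058160227131
[-1.25085726 -0.32643491  0.06604842] [ 0.49007833 -0.07906058  0.0430876 ]
(array([-0.1166, -0.    , -0.0569,  0.0778]), array([100.1,  90.1])) 10.1333
```

View pics/a1.png

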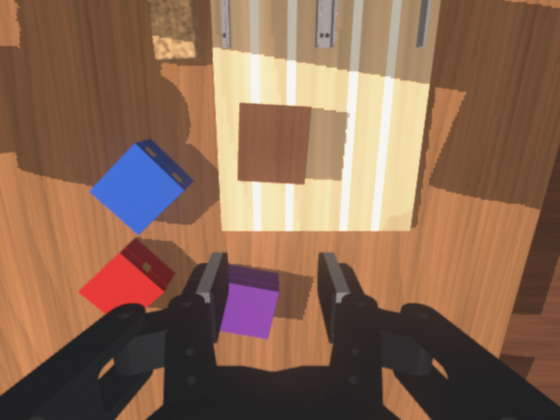

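The box is now on the middle line, with yaw −0.057 rad (corners at about (238,103), (311,106), (305,185) and (238,179)). Next I'll push it from behind to just short of the mouth. That squares it up before I check again.

```bash
python3 - <<'E'
from h import *
from bench import manip as m
R=rot(u)
m.set_gripper(0.55)
m.move_ptp(w(-.202,0,.15),R)
m.move_l(w(-.202,0,.043),max_speed=.12)
m.move_l(w(-.140,0,.043),max_speed=.03)
print(m.current_force())
m.move_l(w(-.155,0,.043),max_speed=.1)
m.move_l(w(-.155,0,.36),max_speed=.2); m.dwell(.2)
print(look(m),m.current_time())
E
```

```text
[-0.5477091  -1.86525614 -0.09591139]
(array([-0.0781, -0.003 , -0.0018,  0.0779]), array([ 90.1, 100. ])) 16.775
```

```bash
python3 - <<'E'
from h import *
from bench import manip as m
m.move_l(w(-.160,-.003,.15),max_speed=.25)
m.move_l(w(-.160,-.003,.047),max_speed=.12)
m.move_l(w(-.1405,-.003,.047),max_speed=.03)
m.move_l(w(-.04,.0005,.047),max_speed=.03)
print(m.current_force())
m.move_l(w(-.052,0,.047),max_speed=.1)
m.move_l(w(-.052,0,.30),max_speed=.25); m.dwell(.2)
print(look(m,"b1"),m.current_time())
E
```

```text
[-0.12046325 -1.11356975 -0.94636997]
(array([0.0217, 0.0005, 0.0014, 0.0779]), array([90.2, 99.4])) 24.75
```

View pics/b1.png

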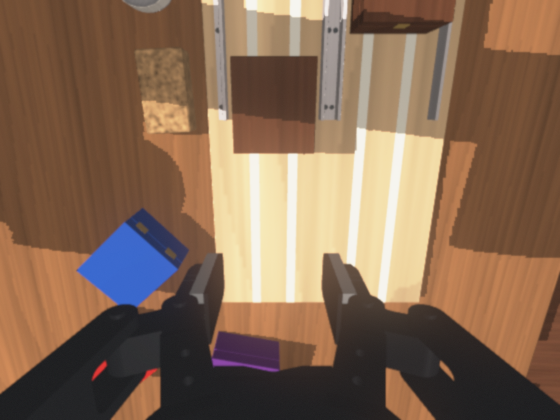

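The box (231–317, 57–153) is square and centred between the rails (u≈222 and u≈330), half in the lane. Now I'll push it home and watch the force near the stop.

```bash
python3 - <<'E'
from h import *
from bench import manip as m
m.move_l(w(-.058,0,.15),max_speed=.25)
m.move_l(w(-.058,0,.047),max_speed=.12)
F0=m.current_force()
m.move_l(w(-.040,0,.047),max_speed=.04)
m.move_l(w(.086,0,.047),max_speed=.035)
s=.086
while s<.103:
    s+=.001; m.move_l(w(s,0,.047),max_speed=.015); f=-(m.current_force()-F0)[:2]@u; print(round(s,3),round(f,1),end="; ")
    if f>6: break
m.move_l(w(s-.015,0,.047),max_speed=.06)
m.move_l(w(s-.015,0,.30),max_speed=.25); m.dwell(.2)
print(look(m,"c1"),m.current_time())
E
```

```text
0.087 0.5; 0.088 0.1; 0.089 0.1; 0.09 0.4; 0.091 0.1; 0.092 0.0; 0.093 1.2; 0.094 0.2; 0.095 7.2; (array([0.1561, 0.0005, 0.0025, 0.0779]), array([90.2, 99.9])) 34.9167
```

View pics/c1.png

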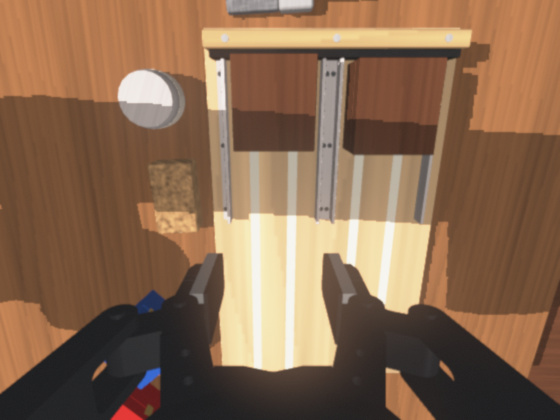

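The box (231–316, 53–152) is against the stop, level with the parked box, with clear gaps to both rails. The force rise of 7 N confirms contact.

```bash
python3 -c "
from bench import manip as m
m.dwell(.3); print(m.sign_off())"
```

```text
the job is handed in; nothing more can be done
None
```

The job is handed in: the box sits against the stop, about 0.5 mm off the lane's middle line and within 0.003 rad of square, with visible gaps to both rails, about 35 s in on the robot's clock.

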